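# Seat a cuvette carrier in its spring-ball holder

## Robot

A 6-joint arm with a two-finger parallel gripper is mounted at the origin on a cart in front of the work surface, level with it; the furniture and walls round the work are solid. World frame = base frame: x ahead of the robot, y to its left, z up, the work surface at z = 0. Lengths are in m, angles in rad, forces in N, time in s.
With the tool pointing down it reaches from about 0.35 to 0.85 m from the base axis. Payload 8.1 kg.
Tool frame: the origin (TCP) lies between the finger pads; the fingertips stand 14 mm ahead of it and the grasp point (between the pads) lies 5 mm behind it; z points along the fingers, y is the direction in which the jaws open and shut (so a half turn about z gives the same grasp; the last joint's range is limited). The gripper opens to 93 mm and grips with 3 to 60 N. Pads are 15 mm wide; open, the fingers measure 128 mm over their backs; the gripper's body (75 mm by 188 mm) begins 65 mm behind the grasp point.
Start: joints at [1.237, 0.13, 1.488, -0, 1.523, -0.085], TCP at [0.148, 0.582, 0.233] pointing down, gripper open.
Joint ranges: [-2.96, 2.96], [-0.89, 2.26], [0.02, 2.5], [-1.34, 4.48], [0, 2.73], [-2.66, 2.66]. Speed limits (rad/s): [2.39, 2.39, 2.79, 3.14, 3.14, 3.14].

## Interface

Orientations are given as a rotation vector (axis times angle).
In Python, from plant import robot gives the robot as it stands.
- The arm moves only by the tool step_arm, never from a script. Its argument "targets" is a list of rows, each an object of numbers: "tx", "ty", "tz": the shift along the tool's x, y, z in mm; "ax", "ay", "az": the turn, a rotation vector about the tool's x, y, z in rad; "grip": the closure in counts, from 0 (fully open) to 255 (shut). In form: [{"tx": .., "ty": .., "tz": .., "ax": .., "ay": .., "az": .., "grip": ..}, ...]. A call has 1 to 20 rows; each row shifts and turns the commanded pose from where the row before left it, along the tool's axes as they then stand; what a row does not reach is not made up. A row lasts 1/10 s, in which the tool goes at most 50 mm and 8.59 degrees, less where a joint would pass 70% of its speed; a pose out of reach is approached as far as the arm can. A call with a gripper value outside its range is refused whole. The fingers move at their own pace and stop on an object; "squeeze" is the grip in N (left out, the last holds). Time passes only in rows, so rows that do not move let the fingers close. It gives the time, the measured TCP pose, the force and the opening at its end, in the units of the state.
- robot.read_state(): the state, without advancing time (a new reading comes with each control period).
- robot.read_camera(name): name is "side" or "top" or "wrist"; returns a dict with "frame" (384x512x3 uint8, blue, green, red), "fx", "fy", "cx", "cy" (pixels), "R" (3x3) and "t" (3): a world point X has camera coordinates R X + t. Camera axes: x right, y down, z forward; pixel columns grow to the right and rows downward; lengths in m; the calibration is good to about 2 mm. The wrist camera is an equidistant fisheye: a pixel r from the principal point sees the ray r / f radians off the axis. A picture is of the moment at which its call begins. There is no depth.
- robot.close_job(): hands the job in, once; it reports no verdict.
The state is a dict: "t": time; "q": joint angles; "dq": joint speeds; "joint_torque": joint torques, N m; "tool_pos": TCP position; "orientation": TCP orientation; "force": force on the tool from outside, world axes, zero at the start; "wrist_torque": the same for the moment, N m; "opening": finger opening in m.
Only numpy, scipy, OpenCV 4.12 (cv2) and the standard library are available. Lean on these libraries where they do the work, as an engineer would, in place of code of your own. Each camera call takes 0.05 s, during which the arm holds its last target.

## Task

Lift the cuvette carrier out of its parking stand and push it upright down into the holder, past the sprung side ball, until it clicks; the seat's height inside the holder is unknown, so feel for the stop and press the carrier firmly but gently home on it, with more than 10 but no more than about 20 newtons, then let go. Leave the beaker, the forceps and the marker where they are.

Things in the scene. Friction and masses are not known exactly. Their poses are not given: they have to be found in the camera images.
- carrier: Cuvette carrier, 116 mm tall, loose, about 80 g, upright in the stand at the start, foot 6 mm above the bench. Origin: centre of its underside, z up. Black lower part 26 mm (x) by 18 mm (y), z 0 to 70 mm. Its two ends (+x, -x) are alike: foot rounded (radius 6 mm), full width z 6 to 22 mm, rounded again into a cross groove 3 mm deep (bottom at z 28 to 35 mm) for the ball. Works either way round.
- carrier_grip (a point): Middle of the carrier's grip: an aluminium blade 22 mm (x) by 14 mm (y), from 70 to 116 mm above the carrier's underside; this point is 94 mm above it. Pinch its flat +y and -y faces. Axes as the carrier's.
- holder: Holder, a fixed grey block 64 mm (x) by 58 mm (y) by 76 mm tall on a 92 by 82 mm foot plate 6 mm thick, with a brass plunger housing on its +x face. Origin: centre of its underside on the bench, z up. A flat seat inside its socket is locked at an unknown height of 8 to 34 mm above the underside, not readable from outside; the ball moves up and down with it.
- holder_mouth (a point): Centre of the socket's mouth, 76 mm above the holder's underside; axes as the holder's. The vertical socket is 27.2 mm (x) by 19.2 mm (y), with an aluminium funnel 4 mm wide and deep round its mouth. The carrier's x goes along the holder's x, either way round.
- ball (a joint): Sprung 10 mm steel ball, sticks 3.5 mm out of the socket's +x wall, its centre 29.8 mm above the seat. 0 m = fully out, up to 0.005 = pushed into the wall; spring 5.5 N when out, 8.5 N as the carrier passes. The carrier meets it with its foot about 31 mm above the seat and needs about 4 to 9 N downward to pass; the ball is back near 0 once it has snapped into the groove, foot on the seat.
- stand: The parking stand, a fixed white block 62 mm (x) by 52 mm (y) by 30 mm tall on a thin 78 by 68 mm foot. Origin: centre of its underside; z up. Its one pocket, 31 by 23 mm and 24 mm deep, holds the carrier loosely.
- beaker: Bystander: clear beaker, 56 mm wide, 72 mm tall, upright. Origin: centre of its underside.
- forceps: Bystander: steel forceps lying flat, 122 mm long along its y, 8 mm high. Origin: centre of its underside.
- marker: Bystander: marker pen lying flat, 126 mm long along its y, 16 mm thick. Origin: centre of its underside.
Not all that is in view belongs to the job. There is more than one size of the carrier; the job needs the largest.

How it is judged:
On the way, in this order (a step that is already met when the one before it is completed fails the run):
1. the carrier is lifted clear of the parking stand (z of carrier in the frame of stand above 0.035 m), for 0.1 s.
2. the carrier's foot is in the mouth of the holder's socket (horizontal distance between carrier and holder below 0.006 m and z of carrier in the frame of holder_mouth below -0.004 m), for 0.05 s.
3. the carrier, with the ball out in its groove, is pressed onto the seat with a contact force of over 8 N (z of carrier in the frame of holder below 0.0355 m and value of joint ball below 0.001 m and contact force between carrier and holder above 8 N), for 0.02 s.
At the end, for the whole second after the job is handed in: The carrier stands upright (within 0.08 rad) and at rest in the holder's socket, centred within 3 mm and turned with it within 0.15 rad, its foot less than 35.5 mm above the holder's underside, and the ball has snapped out into its groove (ball joint under 1 mm) (horizontal distance between carrier and holder below 0.003 m and z of carrier in the frame of holder below 0.0355 m and angle between the x axis of carrier and the x axis of holder, either way round below 0.15 rad and angle between carrier's own z axis and vertical below 0.08 rad and value of joint ball below 0.001 m and linear speed of carrier below 0.02 m/s); the robot touches nothing.
It fails at once if the carrier is pressed too hard: its contact forces on the holder, its seat and its ball add up to over 35 N (well over 20 N downward, with the ball's squeeze) (contact force between carrier and holder above 35 N).
It fails at once if the gripper presses on the holder with more than 20 N (contact force between the fingers and holder above 20 N).
It fails at once if the beaker is moved by more than 20 mm (distance of beaker from where it was at the start of the episode above 0.02 m).
It fails at once if the forceps are moved by more than 20 mm (distance of forceps from where it was at the start of the episode above 0.02 m).
It fails at once if the marker is moved by more than 20 mm (distance of marker from where it was at the start of the episode above 0.02 m).
It also fails if it takes over 51 s, if anything falls off the work surface, if the arm or the gripper's body presses on something with over 40 N, if the wrist force passes 120 N, or if a joint passes its speed limit or range.

## Working session

There is one attempt and no reset: what is moved stays moved. The work goes in short steps, Python scripts to look and compute and a tool call to move; the robot and the scene stay as the last step left them, time stands still between calls to the robot, and variables do not carry over. Pictures are saved under pics/ and viewed, and the job is handed in when it is done.

Besides the shell and the picture viewer there is one more tool, called after ">>>" as a command line: name --argument value ..., lists and objects as JSON in quotes. step_arm: Moves the arm, as the interface text tells. Its arguments: {"type":"object","properties":{"targets":{"type":"array"},"squeeze":{"type":"number"}},"required":["targets"]}

```bash
mkdir -p pics; ls
python3 - <<'E'
from plant import robot
import cv2
print(robot.read_state())
for n in ("side","top","wrist"):
    c=robot.read_camera(n); cv2.imwrite(f"pics/{n}0.png",c["frame"])
    print(n,{k:c[k] for k in c if k!="frame"})
E
```

```text
pics
{'t': 0.0, 'q': array([ 1.23659125e+00,  1.31176683e-01,  1.48926514e+00,  1.15190637e-05,
        1.52298357e+00, -8.54118526e-02]), 'dq': array([-0.00066796,  0.00099876,  0.00090429,  0.00094841, -0.00036337,
       -0.00016701]), 'joint_torque': array([ 9.49876230e-04, -5.59858990e+01, -4.91743541e+01,  7.70156574e-02,
        3.56639957e-02, -7.95817556e-06]), 'tool_pos': array([0.1475456 , 0.58102328, 0.23158592]), 'orientation': array([-3.89748303e-01, -3.11692539e+00,  2.81159915e-03]), 'force': array([-0.51471042,  0.49214177,  0.40268458]), 'wrist_torque': array([ 0.02915182,  0.007756  , -0.00416851]), 'opening': 0.09283921441603397}
side {'fx': 386.3107784486319, 'fy': 386.3107784486319, 'cx': 258.82451712693927, 'cy': 195.89760866201044, 'R': array([[-0.85749284, -0.51438974, -0.0104512 ],
       [-0.25425513,  0.44133064, -0.86057051],
       [ 0.44728107, -0.73527578, -0.50922409]]), 't': array([0.61817491, 0.08626212, 0.92566244])}
top {'fx': 421.3611071192083, 'fy': 421.3611071192083, 'cx': 260.92806912827155, 'cy': 190.60268151111228, 'R': array([[-0.01508464, -0.99987708,  0.00427489],
       [-0.98120645,  0.01398014, -0.19245376],
       [ 0.19237034, -0.00709764, -0.98129673]]), 't': array([0.29763094, 0.5214025 , 1.2013211 ])}
wrist {'fx': 297.3186396354542, 'fy': 297.3186396354542, 'cx': 254.76388853857569, 'cy': 188.5047689941535, 'R': array([[ 0.24518502,  0.96947575, -0.00103269],
       [ 0.92570619, -0.23379877,  0.29733177],
       [ 0.2880145 , -0.07385726, -0.95477367]]), 't': array([-0.59869303, -0.03544759,  0.39105955])}
```

View pics/side0.png

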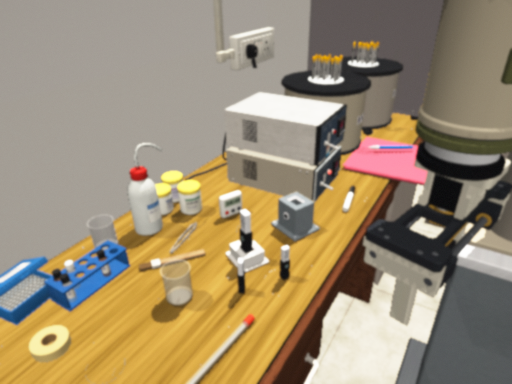

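View pics/top0.png

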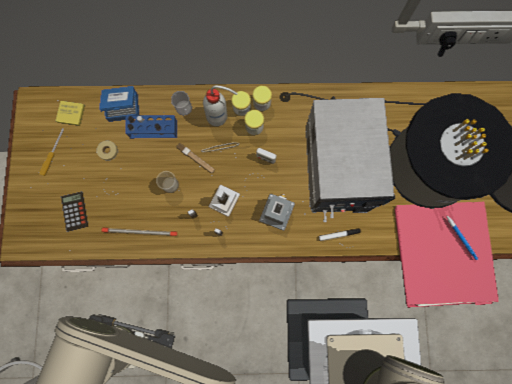

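View pics/wrist0.png

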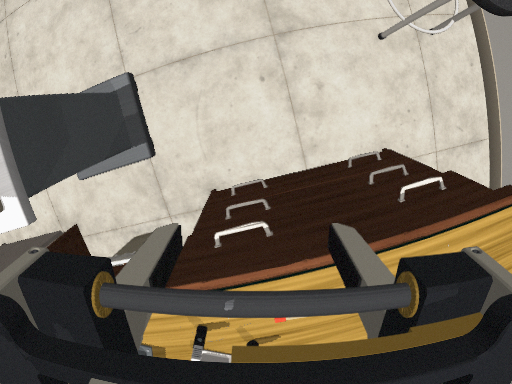

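```bash
cat > h.py <<'E'
import numpy as np, cv2
from plant import robot
def ray(c,u,v,fish=False):
    d=np.array([(u-c["cx"])/c["fx"],(v-c["cy"])/c["fy"],1.])
    if fish:
        r=np.hypot(d[0],d[1]); d=np.array([d[0]/r*np.sin(r),d[1]/r*np.sin(r),np.cos(r)])
    return -c["R"].T@c["t"], c["R"].T@d
def plane(c,u,v,z,fish=False):
    o,d=ray(c,u,v,fish); return o+d*(z-o[2])/d[2]
def proj(c,X,fish=False):
    p=c["R"]@np.asarray(X,float)+c["t"]
    if fish:
        r=np.hypot(p[0],p[1]); th=np.arctan2(r,p[2]); return np.array([c["cx"]+c["fx"]*th*p[0]/r,c["cy"]+c["fy"]*th*p[1]/r])
    return np.array([c["cx"]+c["fx"]*p[0]/p[2],c["cy"]+c["fy"]*p[1]/p[2]])
E
python3 - <<'E'
from h import *
t=cv2.imread("pics/top0.png"); s=cv2.imread("pics/side0.png")
a=cv2.resize(t[175:245,180:300],None,fx=6.6,fy=6.6,interpolation=cv2.INTER_CUBIC)
b=cv2.resize(s[185:300,215:325],None,fx=5,fy=5,interpolation=cv2.INTER_CUBIC)
cv2.imwrite("pics/topz.png",a);cv2.imwrite("pics/sidez.png",b)
c=robot.read_camera("top")
for n,p,z in [("stand",(224,200),.03),("carrier",(222,196),.122),("holder",(277,211),.076),("beaker",(167,183),.03)]:
    print(n,plane(c,*p,z))
E
```

```text
stand [0.50245211 0.40115436 0.03      ]
carrier [0.49781486 0.39920328 0.122     ]
holder [0.46010065 0.24475849 0.076     ]
beaker [0.55712352 0.57364    0.03      ]
```

View pics/topz.png

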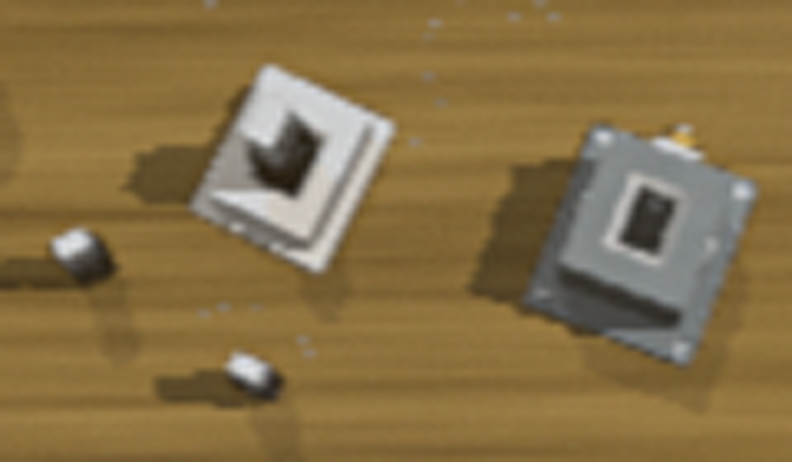

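View pics/sidez.png

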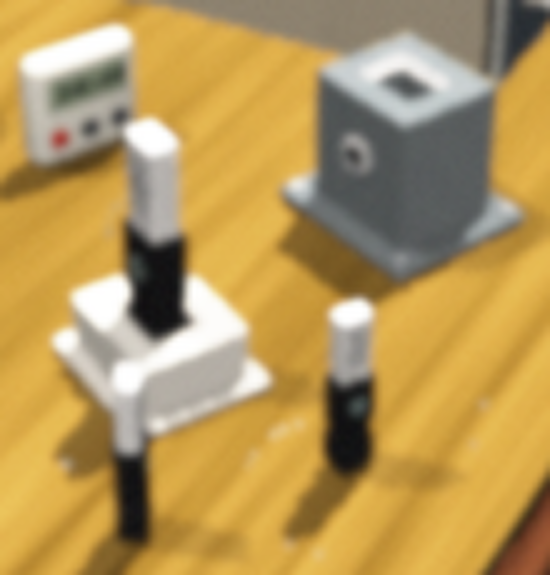

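Run:
```python
from h import *
from scipy.spatial.transform import Rotation as Ro
c=robot.read_camera("top")
print("cam",-c["R"].T@c["t"])
f=lambda p,z: plane(c,180+(p[0]+.5)/6.6-.5,175+(p[1]+.5)/6.6-.5,z)
for n,P,z in [("stand",[(268,65),(395,128),(320,272),(192,208)],.003),("holderplate",[(597,125),(755,187),(685,362),(525,300)],.006),("mouth",[(638,172),(688,187),(658,265),(603,248)],.076)]:
    Q=np.array([f(p,z) for p in P]); print(n,Q.mean(0)); 
    for i in range(4):
        d=Q[(i+1)%4]-Q[i]; print("  ",np.linalg.norm(d).round(4),np.degrees(np.arctan2(d[1],d[0])).round(1))
s=robot.read_state(); R=Ro.from_rotvec(s["orientation"]).as_matrix(); print(R.round(3),s["tool_pos"])
w=robot.read_camera("wrist"); print("cam in tool",R.T@(-w["R"].T@w["t"]-s["tool_pos"]), (w["R"]@R).round(3))
```

```text
cam [0.2849946  0.29883162 1.27792601]
stand [0.507145   0.40308627 0.003     ]
   0.0669 -117.5
   0.0757 152.5
   0.0668 62.6
   0.0758 -27.5
holderplate [0.4691516  0.24276356 0.006     ]
   0.0787 -112.6
   0.0878 156.8
   0.0786 67.9
   0.0885 -23.1
mouth [0.47000524 0.24288338 0.076     ]
   0.0228 -107.8
   0.037 157.8
   0.0251 71.8
   0.037 -25.6
[[-0.969  0.246 -0.   ]
 [ 0.246  0.969 -0.001]
 [ 0.    -0.001 -1.   ]] [0.14761976 0.5812921  0.23211304]
cam in tool [ 0.08302985 -0.00076181 -0.15160312] [[ 0.001  1.    -0.001]
 [-0.955  0.001 -0.298]
 [-0.298  0.001  0.955]]
```

>>> step_arm --targets '[{"tx": -20,"ty": -4,"tz": -10},{"tx": -36,"ty": -8,"tz": -10},{"tx": -36,"ty": -8},{"tx": -36,"ty": -8},{"tx": -36,"ty": -8},{"tx": -36,"ty": -8},{"tx": -36,"ty": -8},{"tx": -36,"ty": -8},{"tx": -36,"ty": -8},{"tx": -36,"ty": -8},{"tx": -30,"ty": -6},{"tx": -18,"ty": -2,"az": 0.1},{"az": 0.13},{"tx": 0},{"tx": 0}]'

```text
schema error: expected keys tx, ty, tz, ax, ay, az, grip
```

Run:
```python
from h import *
c=robot.read_camera("wrist"); cv2.imwrite("pics/w1.png",c["frame"])
s=robot.read_state(); print(s["t"],s["tool_pos"],s["orientation"],s["force"])
for X in [(.507,.403,.122),(.507,.403,.03),(.4695,.243,.076)]: print(proj(c,X,True))
```

```text
0.35 [0.14766542 0.58138888 0.23234637] [-3.89777399e-01 -3.11720034e+00  7.93169047e-04] [-1.0460661   0.03705787 -0.19883944]
[204.20735449 414.02645318]
[209.88976224 374.10487924]
[122.26986353 382.97877592]
```

View pics/w1.png

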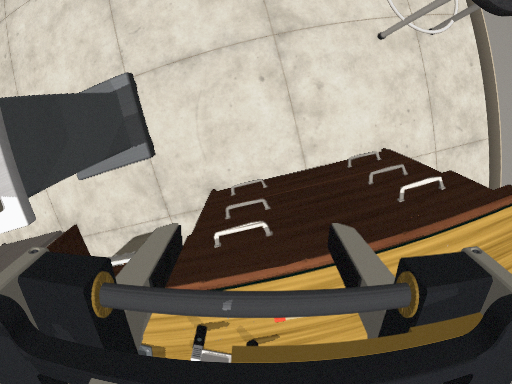

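All keys are needed in every row; the arm did not move and the picture is unchanged.

>>> step_arm --targets '[{"tx": -20,"ty": -4,"tz": -10,"ax": 0,"ay": 0,"az": 0,"grip": 0},{"tx": -36,"ty": -8,"tz": -10,"ax": 0,"ay": 0,"az": 0,"grip": 0},{"tx": -36,"ty": -8,"tz": 0,"ax": 0,"ay": 0,"az": 0,"grip": 0},{"tx": -36,"ty": -8,"tz": 0,"ax": 0,"ay": 0,"az": 0,"grip": 0},{"tx": -36,"ty": -8,"tz": 0,"ax": 0,"ay": 0,"az": 0,"grip": 0},{"tx": -36,"ty": -8,"tz": 0,"ax": 0,"ay": 0,"az": 0,"grip": 0},{"tx": -36,"ty": -8,"tz": 0,"ax": 0,"ay": 0,"az": 0,"grip": 0},{"tx": -36,"ty": -8,"tz": 0,"ax": 0,"ay": 0,"az": 0,"grip": 0},{"tx": -36,"ty": -8,"tz": 0,"ax": 0,"ay": 0,"az": 0,"grip": 0},{"tx": -36,"ty": -8,"tz": 0,"ax": 0,"ay": 0,"az": 0,"grip": 0},{"tx": -30,"ty": -6,"tz": 0,"ax": 0,"ay": 0,"az": 0,"grip": 0},{"tx": -18,"ty": -2,"tz": 0,"ax": 0,"ay": 0,"az": 0.1,"grip": 0},{"tx": 0,"ty": 0,"tz": 0,"ax": 0,"ay": 0,"az": 0.13,"grip": 0},{"tx": 0,"ty": 0,"tz": 0,"ax": 0,"ay": 0,"az": 0,"grip": 0},{"tx": 0,"ty": 0,"tz": 0,"ax": 0,"ay": 0,"az": 0,"grip": 0}]'

```text
t: 1.85
tool_pos: [0.5068, 0.4037, 0.2525]
orientation: [-0.739, -3.053, 0.0]
force: [-0.4, -0.4, 0.8]
opening: 0.0928
```

Run:
```python
from h import *
c=robot.read_camera("wrist"); cv2.imwrite("pics/w2.png",c["frame"])
s=robot.read_state(); print(s["t"],s["tool_pos"],s["orientation"],s["force"])
for X in [(.507,.403,.122),(.507,.403,.03),(.4695,.243,.076)]: print(proj(c,X,True))
```

```text
1.9 [0.50660807 0.40383762 0.25262389] [-7.38747658e-01 -3.05336512e+00  6.04847653e-05] [-0.34280361  0.94151018  0.7815264 ]
[254.72473275 184.21605727]
[254.6974669 163.9826414]
[127.64750826 204.41435772]
```

View pics/w2.png

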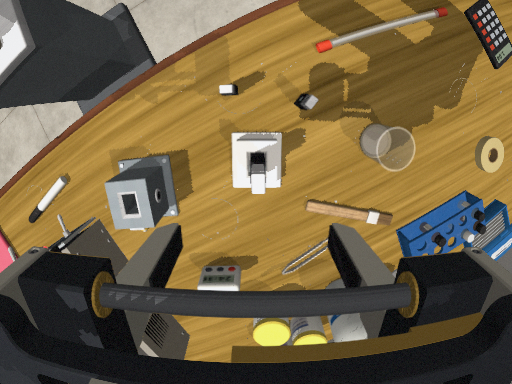

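Run:
```python
from h import *
t=cv2.imread("pics/w2.png")
cv2.imwrite("pics/w2a.png",cv2.resize(t[125:205,215:300],None,fx=7,fy=7,interpolation=cv2.INTER_CUBIC))
cv2.imwrite("pics/w2b.png",cv2.resize(t[145:240,95:190],None,fx=6,fy=6,interpolation=cv2.INTER_CUBIC))
```

```text
(no output)
```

View pics/w2a.png

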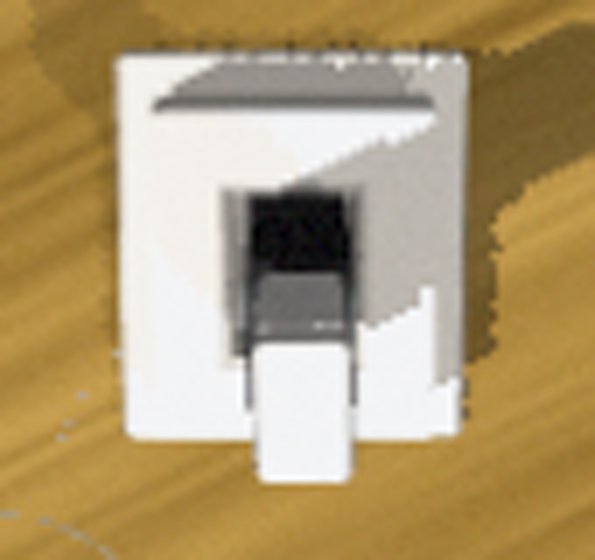

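View pics/w2b.png

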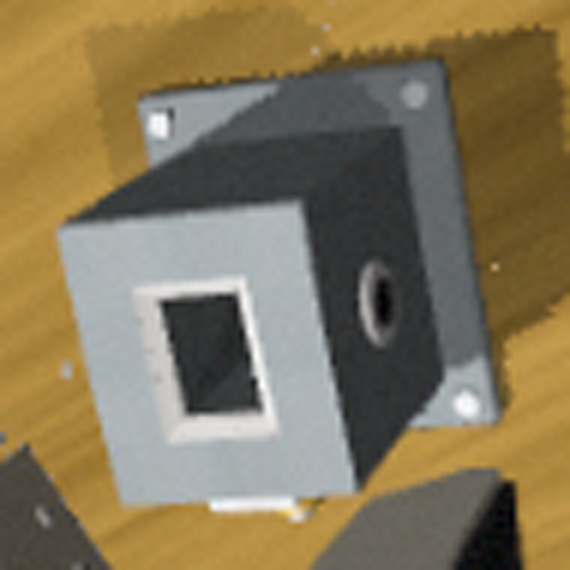

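```bash
cat > m.py <<'E'
from h import *
def quad(c,P,u0,v0,k,z,fish=True):
    Q=np.array([plane(c,u0+(p[0]+.5)/k-.5,v0+(p[1]+.5)/k-.5,z,fish) for p in P])
    x=(Q[2]+Q[3]-Q[0]-Q[1])/2; y=(Q[0]+Q[3]-Q[1]-Q[2])/2
    print("ctr",Q.mean(0).round(4),"len",np.linalg.norm(x).round(4),np.linalg.norm(y).round(4),"yaw x",np.degrees(np.arctan2(x[1],x[0])).round(2),"yaw y-90",np.degrees(np.arctan2(y[1],y[0])).round(2)-90)
E
python3 - <<'E'
from m import *
c=robot.read_camera("wrist")
quad(c,[(253,343),(352,343),(352,483),(257,482)],215,125,7,.122)
quad(c,[(60,228),(302,202),(358,490),(122,503)],95,145,6,.076)
quad(c,[(133,288),(247,277),(278,435),(167,443)],95,145,6,.076)
quad(c,[(117,55),(468,55),(458,438),(128,438)],215,125,7,.003)
E
```

```text
ctr [0.5078 0.4063 0.122 ] len 0.0206 0.0137 yaw x -26.18 yaw y-90 -207.45999999999998
ctr [0.4703 0.2446 0.076 ] len 0.063 0.0575 yaw x -22.86 yaw y-90 -202.01
ctr [0.4706 0.2442 0.076 ] len 0.035 0.0271 yaw x -23.09 yaw y-90 -201.78
ctr [0.5086 0.4049 0.003 ] len 0.0775 0.0673 yaw x -26.99 yaw y-90 -207.13
```

>>> step_arm --squeeze 45 --targets '[{"tx": 0,"ty": 2,"tz": 20,"ax": 0,"ay": 0,"az": 0,"grip": 0},{"tx": 0,"ty": 0,"tz": 30,"ax": 0,"ay": 0,"az": 0,"grip": 60},{"tx": 0,"ty": 0,"tz": 30,"ax": 0,"ay": 0,"az": 0,"grip": 60},{"tx": 0,"ty": 0,"tz": 30,"ax": 0,"ay": 0,"az": 0,"grip": 60},{"tx": 0,"ty": 0,"tz": 20,"ax": 0,"ay": 0,"az": 0,"grip": 60},{"tx": 0,"ty": 0,"tz": 14,"ax": 0,"ay": 0,"az": 0,"grip": 60},{"tx": 0,"ty": 0,"tz": 10,"ax": 0,"ay": 0,"az": 0,"grip": 60},{"tx": 0,"ty": 0,"tz": 0,"ax": 0,"ay": 0,"az": 0,"grip": 60},{"tx": 0,"ty": 0,"tz": 0,"ax": 0,"ay": 0,"az": 0,"grip": 60}]'

```text
t: 2.85
tool_pos: [0.5083, 0.4058, 0.0997]
orientation: [0.744, 3.051, 0.002]
force: [-0.2, 0.2, 0.2]
opening: 0.0712
```

Run:
```python
from h import *
c=robot.read_camera("wrist"); cv2.imwrite("pics/w3.png",c["frame"])
s=robot.read_state(); print(s["t"],s["tool_pos"],s["orientation"],s["force"],s["opening"])
```

```text
2.9 [0.50863469 0.40595324 0.10016426] [7.44009216e-01 3.05069852e+00 2.49366790e-03] [0.0535025  0.13343833 0.74981892] 0.07147996909839242
```

View pics/w3.png

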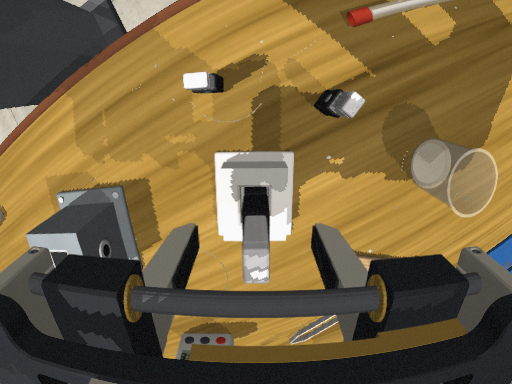

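The carrier's blade (256,262) is midway between the open fingers (195/317), so I close and lift.

>>> step_arm --squeeze 45 --targets '[{"tx": 0,"ty": 0,"tz": 0,"ax": 0,"ay": 0,"az": 0,"grip": 255},{"tx": 0,"ty": 0,"tz": 0,"ax": 0,"ay": 0,"az": 0,"grip": 255},{"tx": 0,"ty": 0,"tz": 0,"ax": 0,"ay": 0,"az": 0,"grip": 255},{"tx": 0,"ty": 0,"tz": 0,"ax": 0,"ay": 0,"az": 0,"grip": 255},{"tx": 0,"ty": 0,"tz": 0,"ax": 0,"ay": 0,"az": 0,"grip": 255},{"tx": 0,"ty": 0,"tz": 0,"ax": 0,"ay": 0,"az": 0,"grip": 255},{"tx": 0,"ty": 0,"tz": 0,"ax": 0,"ay": 0,"az": 0,"grip": 255},{"tx": 0,"ty": 0,"tz": 0,"ax": 0,"ay": 0,"az": 0,"grip": 255}]'

```text
t: 3.7
tool_pos: [0.5079, 0.4054, 0.0986]
orientation: [-0.745, -3.052, 0.0]
force: [0.1, 0.3, -1.1]
opening: 0.0138
```

Run:
```python
from h import *
c=robot.read_camera("top");s=robot.read_camera("side")
cv2.imwrite("pics/topb.png",cv2.resize(c["frame"][90:225,255:400],None,fx=4,fy=4))
cv2.imwrite("pics/sideb.png",cv2.resize(s["frame"][85:240,215:360],None,fx=4,fy=4))
```

```text
(no output)
```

View pics/topb.png

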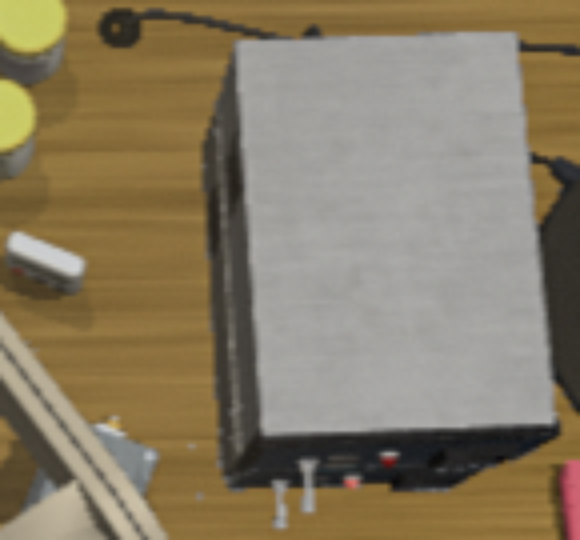

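View pics/sideb.png

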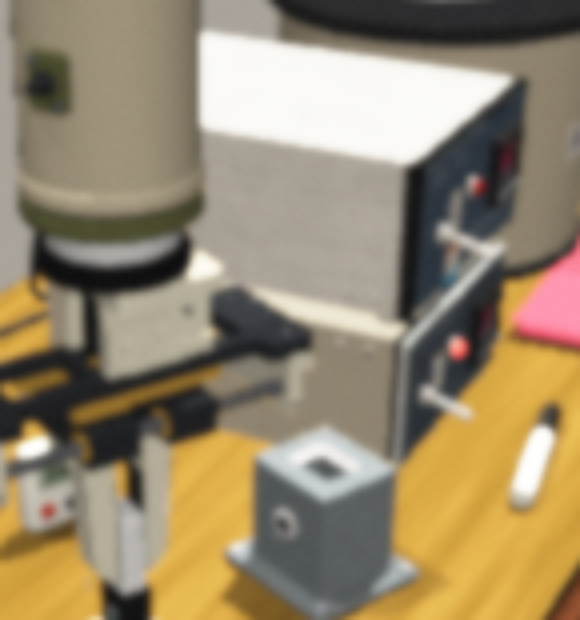

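Run:
```python
from h import *
c=robot.read_camera("top")
print(plane(c,312,212,0),[plane(c,320.5,197.5,z).round(3) for z in (.15,.2,.22,.25)])
print(plane(c,255+280/4,90+525/4,.1)) # knob tip
```

```text
[0.46653308 0.13423889 0.        ] [array([0.485, 0.129, 0.15 ]), array([0.476, 0.136, 0.2  ]), array([0.472, 0.139, 0.22 ]), array([0.467, 0.144, 0.25 ])]
[0.42557839 0.1115733  0.1       ]
```

>>> step_arm --targets '[{"tx": 0,"ty": 0,"tz": -5,"ax": 0,"ay": 0,"az": 0,"grip": 255},{"tx": 0,"ty": 0,"tz": -10,"ax": 0,"ay": 0,"az": 0,"grip": 255},{"tx": 0,"ty": 0,"tz": -20,"ax": 0,"ay": 0,"az": 0,"grip": 255},{"tx": 0,"ty": 0,"tz": -25,"ax": 0,"ay": 0,"az": 0,"grip": 255},{"tx": 0,"ty": 0,"tz": -25,"ax": 0,"ay": 0,"az": 0,"grip": 255},{"tx": 0,"ty": 0,"tz": -20,"ax": 0,"ay": 0,"az": 0,"grip": 255},{"tx": 0,"ty": 0,"tz": -10,"ax": 0,"ay": 0,"az": 0,"grip": 255},{"tx": 0,"ty": 0,"tz": 0,"ax": 0,"ay": 0,"az": 0,"grip": 255},{"tx": 0,"ty": 0,"tz": 0,"ax": 0,"ay": 0,"az": 0,"grip": 255}]'

```text
t: 4.75
tool_pos: [0.5077, 0.4052, 0.213]
orientation: [-0.745, -3.052, 0.001]
force: [-0.8, -0.2, -1.0]
opening: 0.0139
```

Run:
```python
from h import *
c=robot.read_camera("wrist"); cv2.imwrite("pics/w4.png",c["frame"])
s=robot.read_camera("side"); cv2.imwrite("pics/s4.png",s["frame"])
t=robot.read_camera("top"); cv2.imwrite("pics/t4.png",t["frame"])
cv2.imwrite("pics/s4z.png",cv2.resize(s["frame"][110:280,190:330],None,fx=3.5,fy=3.5,interpolation=cv2.INTER_CUBIC))
for z in (0,.15,.2,.25): print(z,proj(s,(.468,.137,z)))
print(robot.read_state()["tool_pos"],robot.read_state()["force"])
```

```text
0 [313.50597084 206.25631073]
0.15 [317.23418258 155.02208191]
0.2 [318.61266058 136.07861472]
0.25 [320.0685357 116.0715324]
[0.50719277 0.40488593 0.2118237 ] [ 0.89873854  0.30640644 -0.40854645]
```

View pics/s4z.png

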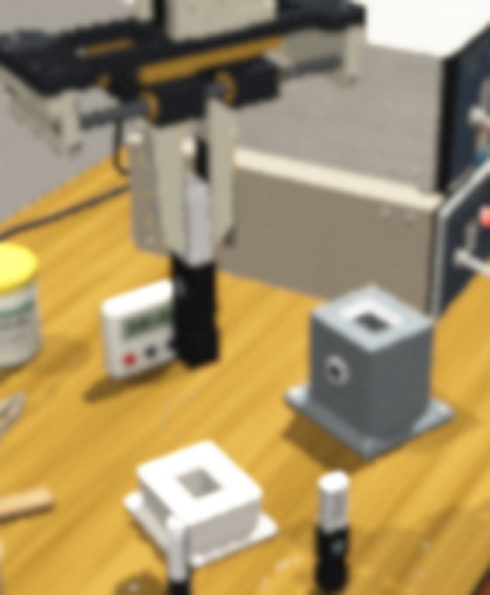

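View pics/w4.png

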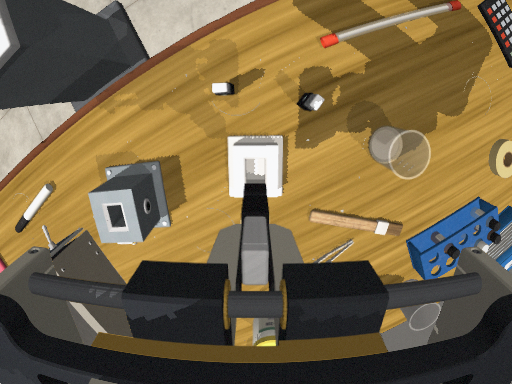

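View pics/t4.png

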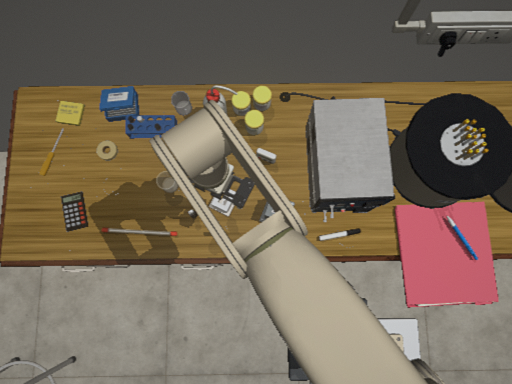

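>>> step_arm --targets '[{"tx": -5,"ty": -10,"tz": 0,"ax": 0,"ay": 0,"az": 0,"grip": 255},{"tx": -6,"ty": -25,"tz": 0,"ax": 0,"ay": 0,"az": 0,"grip": 255},{"tx": -10,"ty": -30,"tz": 0,"ax": 0,"ay": 0,"az": 0,"grip": 255},{"tx": -10,"ty": -35,"tz": 0,"ax": 0,"ay": 0,"az": 0,"grip": 255},{"tx": -6,"ty": -30,"tz": 0,"ax": 0,"ay": 0,"az": 0,"grip": 255},{"tx": -4.5,"ty": -20,"tz": 0,"ax": 0,"ay": 0,"az": 0,"grip": 255},{"tx": 0,"ty": -10,"tz": 0,"ax": 0,"ay": 0,"az": 0,"grip": 255},{"tx": 0,"ty": 0,"tz": 0,"ax": 0,"ay": 0,"az": -0.087,"grip": 255},{"tx": 0,"ty": 0,"tz": 10,"ax": 0,"ay": 0,"az": 0,"grip": 255},{"tx": 0,"ty": 0,"tz": 15,"ax": 0,"ay": 0,"az": 0,"grip": 255},{"tx": 0,"ty": 0,"tz": 5,"ax": 0,"ay": 0,"az": 0,"grip": 255},{"tx": 0,"ty": 0,"tz": 0,"ax": 0,"ay": 0,"az": 0,"grip": 255},{"tx": 0,"ty": 0,"tz": 0,"ax": 0,"ay": 0,"az": 0,"grip": 255}]'

```text
t: 6.2
tool_pos: [0.4708, 0.2444, 0.1831]
orientation: [-0.612, -3.081, 0.001]
force: [-0.6, -0.2, -0.2]
opening: 0.014
```

Run:
```python
from h import *
c=robot.read_camera("wrist"); cv2.imwrite("pics/w5.png",c["frame"])
s=robot.read_camera("side"); cv2.imwrite("pics/s5.png",s["frame"])
cv2.imwrite("pics/s5z.png",cv2.resize(s["frame"][110:280,230:370],None,fx=3.5,fy=3.5,interpolation=cv2.INTER_CUBIC))
cv2.imwrite("pics/w5z.png",cv2.resize(c["frame"][120:280,170:330],None,fx=3.5,fy=3.5,interpolation=cv2.INTER_CUBIC))
s=robot.read_state();print(s["t"],s["tool_pos"],s["orientation"],s["force"])
```

```text
6.3 [0.47126852 0.24451618 0.18401065] [6.11570819e-01 3.08099907e+00 5.02058368e-04] [0.63645039 0.35204885 0.45504755]
```

View pics/s5z.png

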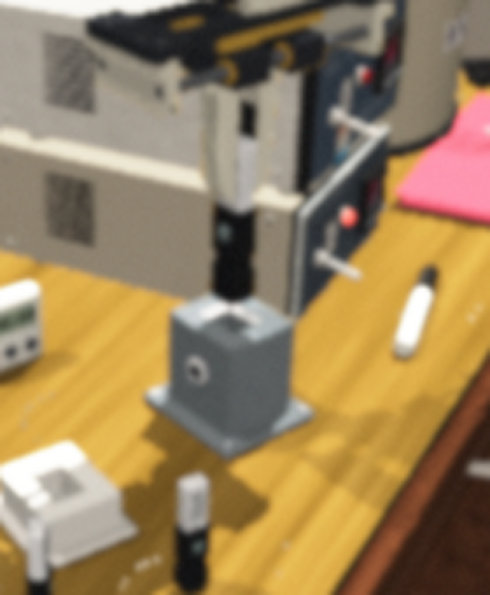

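View pics/w5z.png

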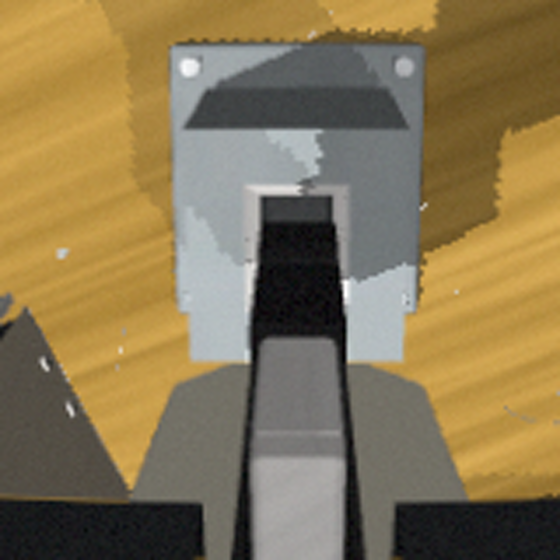

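View pics/w5.png

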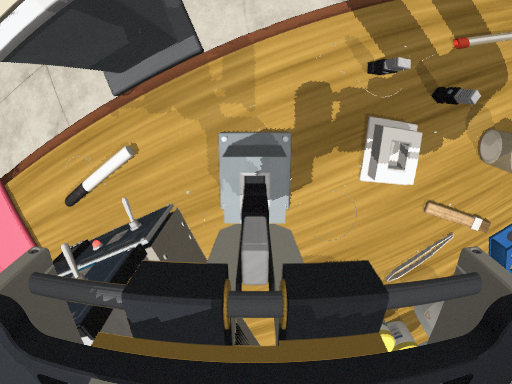

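Run:
```python
from m import *
c=robot.read_camera("wrist"); s=robot.read_state(); 
import math
a=math.radians(-22.4); ex=np.array([math.cos(a),math.sin(a),0]); ey=np.array([-ex[1],ex[0],0])
T=s["tool_pos"]; print(T)
def z(p): return ((p-np.array([170,120])+.5)*3.5-.5).round(1)
base=np.array([T[0],T[1],0]); H=np.array([.4705,.2444,0])
for x,h in [(-13,.113),(-13,.097),(-11.2,.093),(-7,.091)]:
    print("foot",x,h,z(proj(c,base+ex*x/1000+[0,0,h],True)))
for x,h in [(-17.6,.076),(-13.6,.072),(-32,.076)]:
    print("mouth",x,h,z(proj(c,H+ex*x/1000+[0,0,h],True)))
for y in (-17.6+4,13.6): print(z(proj(c,H-ex*.0176+ey*y/1000+[0,0,.076],True)))
quad(c,[(190,48),(409,128),(404,361),(190,361)],170,120,3.5,.076)
```

```text
[0.47131661 0.2444775  0.18414182]
foot -13 0.113 [300.1 243.7]
foot -13 0.097 [299.9 223.6]
foot -11.2 0.093 [299.8 226.1]
foot -7 0.091 [299.8 240.2]
mouth -17.6 0.076 [298.1 180.7]
mouth -13.6 0.072 [298.1 191.9]
mouth -32 0.076 [298.2 125.7]
[245.3 180.8]
[351.  180.8]
ctr [0.4665 0.2462 0.076 ] len 0.0748 0.0578 yaw x -23.06 yaw y-90 -212.63
```

Run:
```python
from h import *
c=cv2.imread("pics/w5.png")
g=cv2.cvtColor(c,cv2.COLOR_BGR2GRAY)
print("cols 238..273")
for v in (173,175,178,180,183,185,188,190,193): print(v,g[v,236:274])
print("col 254 rows",150,g[150:200,254])
print("col 248 rows",g[150:200,248])
```

```text
cols 238..273
173 [165 167 164 173 192 206 212 214 214 215 212 213 216 215 217 213 212 216
 213 215 149 116 112 111 141 153 153 153 150 150 152 148 152 141 123 120
 119 119]
175 [165 167 166 171 177 181 182 193 177 172 176 176 177 176 176 174 176 174
 177 176 126 100 122 127 131 128 131 124 127 145 155 155 152 142 121 118
 120 119]
178 [161 163 164 169 178 182 182 178 106  48  60  64  63  59  60  57  61  62
  58  62  65  60  56  59  62  61  59  48  46 137 152 154 152 139 120 116
 115 120]
180 [162 163 160 169 178 182 181 179 105  50  58  56  61  62  62  60  63  62
  62  63  62  63  60  61  63  61  67  51  46 134 152 156 156 138 124 117
 117 113]
183 [166 160 163 170 178 179 183 179 101  31  34  37  37  40  34  36  37  37
  37  41  35  35  38  38  42  32  36  31  31 103 148 154 154 143 121 116
 115 117]
185 [163 163 163 169 175 179 180 180  97  13  14  19  20  17  16  11  16  19
  21  13  15  17   8  21  20  21  17  22  18  14 133 142 147 139 120 115
 116 117]
188 [162 163 162 170 150 173 179 152  79  12  17  19  17   8  18  12  16  22
  17  17  17  13   9  11  22   6  15  10   5  24 106 147 142 136 122 115
 117 118]
190 [163 161 162 168 176 182 183 125  50  12  11  14  21  16  21  21  17  19
  14  20  23  15   8  18  26  20  19  24  22  15  76 142 152 133 119 116
 117 118]
193 [169 162 162 165 176 183 179 113  40  17  21  23  27  19  26  16  22  26
  24  25  20  23  19  25  20  23  26  20  20  25  80 141 155 135 117 118
 116 117]
col 254 rows 150 [ 67  64  68  65  71  68  90 177 186 185 188 185 184 185 180 179 161 160
 163 161 163 160 157 213 214 177  66  55  58  62  62  62  64  37  19  21
  10  14  17  18  14  18  20  24  30  14  15  15  18  17]
col 248 rows [ 67  66  70  67  67  64  92 179 189 187 188 166 163 160 164 164 165 162
 164 164 163 164 175 216 214 177  64  61  63  60  61  64  64  37  20  20
  21  16  17  21  21  23  12  27  25  24  10  22  20  19]
```

>>> step_arm --targets '[{"tx": -0.6,"ty": 0,"tz": 3,"ax": 0,"ay": 0,"az": 0,"grip": 255},{"tx": 0,"ty": 0,"tz": 5,"ax": 0,"ay": 0,"az": 0,"grip": 255},{"tx": 0,"ty": 0,"tz": 4,"ax": 0,"ay": 0,"az": 0,"grip": 255},{"tx": 0,"ty": 0,"tz": 2,"ax": 0,"ay": 0,"az": 0,"grip": 255},{"tx": 0,"ty": 0,"tz": 2,"ax": 0,"ay": 0,"az": 0,"grip": 255},{"tx": 0,"ty": 0,"tz": 1,"ax": 0,"ay": 0,"az": 0,"grip": 255},{"tx": 0,"ty": 0,"tz": 0,"ax": 0,"ay": 0,"az": 0,"grip": 255}]'

```text
t: 7.05
tool_pos: [0.4715, 0.244, 0.1665]
orientation: [-0.611, -3.081, 0.0]
force: [0.1, 0.0, -0.5]
opening: 0.0137
```

>>> step_arm --targets '[{"tx": 0,"ty": 0,"tz": 1,"ax": 0,"ay": 0,"az": 0,"grip": 255},{"tx": 0,"ty": 0,"tz": 1,"ax": 0,"ay": 0,"az": 0,"grip": 255},{"tx": 0,"ty": 0,"tz": 1,"ax": 0,"ay": 0,"az": 0,"grip": 255},{"tx": 0,"ty": 0,"tz": 1,"ax": 0,"ay": 0,"az": 0,"grip": 255},{"tx": 0,"ty": 0,"tz": 1,"ax": 0,"ay": 0,"az": 0,"grip": 255},{"tx": 0,"ty": 0,"tz": 0,"ax": 0,"ay": 0,"az": 0,"grip": 255}]'

```text
t: 7.65
tool_pos: [0.4714, 0.244, 0.1614]
orientation: [-0.611, -3.081, 0.0]
force: [0.1, 0.1, -0.6]
opening: 0.0138
```

>>> step_arm --targets '[{"tx": 0,"ty": 0,"tz": 1,"ax": 0,"ay": 0,"az": 0,"grip": 255},{"tx": 0,"ty": 0,"tz": 1,"ax": 0,"ay": 0,"az": 0,"grip": 255},{"tx": 0,"ty": 0,"tz": 1,"ax": 0,"ay": 0,"az": 0,"grip": 255},{"tx": 0,"ty": 0,"tz": 1,"ax": 0,"ay": 0,"az": 0,"grip": 255},{"tx": 0,"ty": 0,"tz": 1,"ax": 0,"ay": 0,"az": 0,"grip": 255},{"tx": 0,"ty": 0,"tz": 1,"ax": 0,"ay": 0,"az": 0,"grip": 255}]'

```text
t: 8.25
tool_pos: [0.4715, 0.244, 0.1555]
orientation: [-0.611, -3.081, 0.0]
force: [-0.5, 0.4, -0.4]
opening: 0.0138
```

>>> step_arm --targets '[{"tx": 0,"ty": 0,"tz": 1,"ax": 0,"ay": 0,"az": 0,"grip": 255},{"tx": 0,"ty": 0,"tz": 1,"ax": 0,"ay": 0,"az": 0,"grip": 255},{"tx": 0,"ty": 0,"tz": 1,"ax": 0,"ay": 0,"az": 0,"grip": 255},{"tx": 0,"ty": 0,"tz": 1,"ax": 0,"ay": 0,"az": 0,"grip": 255}]'

```text
t: 8.65
tool_pos: [0.4715, 0.244, 0.1515]
orientation: [-0.611, -3.081, -0.0]
force: [-1.3, -0.3, 0.3]
opening: 0.0137
```

>>> step_arm --targets '[{"tx": 0,"ty": 0,"tz": 1,"ax": 0,"ay": 0,"az": 0,"grip": 255},{"tx": 0,"ty": 0,"tz": 1,"ax": 0,"ay": 0,"az": 0,"grip": 255},{"tx": 0,"ty": 0,"tz": 1,"ax": 0,"ay": 0,"az": 0,"grip": 255}]'

```text
t: 8.95
tool_pos: [0.4715, 0.244, 0.1485]
orientation: [-0.612, -3.081, -0.0]
force: [-2.1, 1.0, 0.8]
opening: 0.0138
```

>>> step_arm --targets '[{"tx": 0,"ty": 0,"tz": 1,"ax": 0,"ay": 0,"az": 0,"grip": 255},{"tx": 0,"ty": 0,"tz": 1,"ax": 0,"ay": 0,"az": 0,"grip": 255}]'

```text
t: 9.15
tool_pos: [0.4715, 0.2441, 0.1466]
orientation: [-0.611, -3.081, -0.0]
force: [-2.1, 0.7, 1.5]
opening: 0.0135
```

>>> step_arm --targets '[{"tx": 0,"ty": 0,"tz": 1,"ax": 0,"ay": 0,"az": 0,"grip": 255},{"tx": 0,"ty": 0,"tz": 1,"ax": 0,"ay": 0,"az": 0,"grip": 255}]'

```text
t: 9.35
tool_pos: [0.4715, 0.244, 0.1445]
orientation: [-0.611, -3.081, 0.0]
force: [-1.5, 1.0, 0.8]
opening: 0.014
```

>>> step_arm --targets '[{"tx": 0,"ty": 0,"tz": 1,"ax": 0,"ay": 0,"az": 0,"grip": 255},{"tx": 0,"ty": 0,"tz": 1,"ax": 0,"ay": 0,"az": 0,"grip": 255}]'

```text
t: 9.55
tool_pos: [0.4715, 0.244, 0.1425]
orientation: [-0.611, -3.081, -0.0]
force: [-2.1, 1.9, 1.6]
opening: 0.0137
```

>>> step_arm --targets '[{"tx": 0.3,"ty": 0,"tz": 1,"ax": 0,"ay": 0,"az": 0,"grip": 255},{"tx": 0,"ty": 0,"tz": 1,"ax": 0,"ay": 0,"az": 0,"grip": 255}]'

```text
t: 9.75
tool_pos: [0.4714, 0.2441, 0.1405]
orientation: [0.611, 3.081, -0.0]
force: [-0.8, 0.2, 0.0]
opening: 0.0142
```

>>> step_arm --targets '[{"tx": 0,"ty": 0,"tz": 1,"ax": 0,"ay": 0,"az": 0,"grip": 255},{"tx": 0,"ty": 0,"tz": 1,"ax": 0,"ay": 0,"az": 0,"grip": 255}]'

```text
t: 9.95
tool_pos: [0.4714, 0.2441, 0.1385]
orientation: [0.612, 3.081, -0.0]
force: [-1.4, 0.4, 0.3]
opening: 0.0136
```

>>> step_arm --targets '[{"tx": 0.2,"ty": 0,"tz": 1,"ax": 0,"ay": 0,"az": 0,"grip": 255},{"tx": 0,"ty": 0,"tz": 1,"ax": 0,"ay": 0,"az": 0,"grip": 255}]'

```text
t: 10.15
tool_pos: [0.471, 0.2444, 0.1369]
orientation: [-0.611, -3.081, -0.0]
force: [-3.0, 1.0, 5.1]
opening: 0.0143
```

>>> step_arm --targets '[{"tx": 0,"ty": 0,"tz": 1,"ax": 0,"ay": 0,"az": 0,"grip": 255},{"tx": 0,"ty": 0,"tz": 1,"ax": 0,"ay": 0,"az": 0,"grip": 255}]'

```text
t: 10.35
tool_pos: [0.4707, 0.2445, 0.135]
orientation: [-0.611, -3.081, -0.0]
force: [-5.2, 1.8, 6.1]
opening: 0.0134
```

>>> step_arm --targets '[{"tx": 0,"ty": 0,"tz": 1,"ax": 0,"ay": 0,"az": 0,"grip": 255},{"tx": 0,"ty": 0,"tz": 1,"ax": 0,"ay": 0,"az": 0,"grip": 255}]'

```text
t: 10.55
tool_pos: [0.4707, 0.2445, 0.1329]
orientation: [-0.611, -3.081, -0.0]
force: [-4.3, 0.8, 4.5]
opening: 0.0138
```

>>> step_arm --targets '[{"tx": 0,"ty": 0,"tz": 1,"ax": 0,"ay": 0,"az": 0,"grip": 255},{"tx": 0,"ty": 0,"tz": 1,"ax": 0,"ay": 0,"az": 0,"grip": 255},{"tx": 0,"ty": 0,"tz": 1,"ax": 0,"ay": 0,"az": 0,"grip": 255}]'

```text
t: 10.85
tool_pos: [0.4707, 0.2445, 0.1294]
orientation: [-0.611, -3.081, -0.0]
force: [-3.8, 2.1, 3.5]
opening: 0.0135
```

>>> step_arm --targets '[{"tx": 0,"ty": 0,"tz": 1,"ax": 0,"ay": 0,"az": 0,"grip": 255},{"tx": 0,"ty": 0,"tz": 1,"ax": 0,"ay": 0,"az": 0,"grip": 255},{"tx": 0,"ty": 0,"tz": 1,"ax": 0,"ay": 0,"az": 0,"grip": 255}]'

```text
t: 11.15
tool_pos: [0.4707, 0.2445, 0.1264]
orientation: [-0.611, -3.081, -0.0]
force: [-3.5, 1.9, 3.4]
opening: 0.0136
```

>>> step_arm --targets '[{"tx": 0,"ty": 0,"tz": 1,"ax": 0,"ay": 0,"az": 0,"grip": 255},{"tx": 0,"ty": 0,"tz": 1,"ax": 0,"ay": 0,"az": 0,"grip": 255},{"tx": 0,"ty": 0,"tz": 1,"ax": 0,"ay": 0,"az": 0,"grip": 255}]'

```text
t: 11.45
tool_pos: [0.4707, 0.2446, 0.1236]
orientation: [-0.611, -3.081, -0.0]
force: [-4.5, 3.4, 4.6]
opening: 0.0136
```

>>> step_arm --targets '[{"tx": 0,"ty": 0,"tz": 1,"ax": 0,"ay": 0,"az": 0,"grip": 255},{"tx": 0,"ty": 0,"tz": 1,"ax": 0,"ay": 0,"az": 0,"grip": 255}]'

```text
t: 11.65
tool_pos: [0.4707, 0.2445, 0.1217]
orientation: [-0.611, -3.081, -0.0]
force: [-6.6, 2.3, 5.5]
opening: 0.014
```

>>> step_arm --targets '[{"tx": 0,"ty": 0,"tz": 1,"ax": 0,"ay": 0,"az": 0,"grip": 255},{"tx": 0,"ty": 0,"tz": 1,"ax": 0,"ay": 0,"az": 0,"grip": 255}]'

```text
t: 11.85
tool_pos: [0.4707, 0.2445, 0.1197]
orientation: [-0.611, -3.081, -0.0]
force: [-5.1, 2.9, 6.5]
opening: 0.0137
```

>>> step_arm --targets '[{"tx": 0,"ty": 0,"tz": 1,"ax": 0,"ay": 0,"az": 0,"grip": 255},{"tx": 0,"ty": 0,"tz": 1,"ax": 0,"ay": 0,"az": 0,"grip": 255}]'

```text
t: 12.05
tool_pos: [0.4707, 0.2445, 0.1178]
orientation: [-0.611, -3.081, -0.0]
force: [-6.0, 2.6, 7.4]
opening: 0.0138
```

>>> step_arm --targets '[{"tx": 0,"ty": 0,"tz": 1,"ax": 0,"ay": 0,"az": 0,"grip": 255}]'

```text
t: 12.15
tool_pos: [0.4707, 0.2446, 0.1169]
orientation: [-0.611, -3.081, -0.0]
force: [-7.0, 4.1, 7.0]
opening: 0.0137
```

>>> step_arm --targets '[{"tx": 0,"ty": 0,"tz": 1,"ax": 0,"ay": 0,"az": 0,"grip": 255}]'

```text
t: 12.25
tool_pos: [0.4707, 0.2446, 0.1159]
orientation: [-0.611, -3.081, -0.0]
force: [-7.2, 3.0, 6.9]
opening: 0.0136
```

>>> step_arm --targets '[{"tx": 0,"ty": 0,"tz": 0.8,"ax": 0,"ay": 0,"az": 0,"grip": 255}]'

```text
t: 12.35
tool_pos: [0.4707, 0.2446, 0.115]
orientation: [-0.611, -3.081, -0.0]
force: [-6.9, 2.8, 5.8]
opening: 0.0136
```

>>> step_arm --targets '[{"tx": 0,"ty": 0,"tz": 0.8,"ax": 0,"ay": 0,"az": 0,"grip": 255}]'

```text
t: 12.45
tool_pos: [0.4707, 0.2446, 0.1142]
orientation: [-0.611, -3.081, -0.0]
force: [-5.1, 4.2, 5.9]
opening: 0.0137
```

>>> step_arm --targets '[{"tx": 0,"ty": 0,"tz": 0.8,"ax": 0,"ay": 0,"az": 0,"grip": 255}]'

```text
t: 12.55
tool_pos: [0.4707, 0.2445, 0.1133]
orientation: [-0.611, -3.081, -0.0]
force: [-5.4, 4.1, 5.5]
opening: 0.0137
```

>>> step_arm --targets '[{"tx": 0,"ty": 0,"tz": 0.5,"ax": 0,"ay": 0,"az": 0,"grip": 255}]'

```text
t: 12.65
tool_pos: [0.4707, 0.2446, 0.1127]
orientation: [-0.611, -3.081, -0.0]
force: [-5.8, 3.9, 5.1]
opening: 0.0136
```

>>> step_arm --targets '[{"tx": 0,"ty": 0,"tz": 0.5,"ax": 0,"ay": 0,"az": 0,"grip": 255}]'

```text
t: 12.75
tool_pos: [0.4706, 0.2445, 0.1121]
orientation: [-0.611, -3.081, -0.0]
force: [-5.9, 4.5, 4.6]
opening: 0.0136
```

>>> step_arm --targets '[{"tx": 0,"ty": 0,"tz": 0.5,"ax": 0,"ay": 0,"az": 0,"grip": 255},{"tx": 0,"ty": 0,"tz": 0.5,"ax": 0,"ay": 0,"az": 0,"grip": 255}]'

```text
t: 12.95
tool_pos: [0.4706, 0.2446, 0.111]
orientation: [-0.611, -3.081, -0.0]
force: [-5.5, 4.2, 3.4]
opening: 0.0138
```

>>> step_arm --targets '[{"tx": 0,"ty": 0,"tz": 0.5,"ax": 0,"ay": 0,"az": 0,"grip": 255},{"tx": 0,"ty": 0,"tz": 0.5,"ax": 0,"ay": 0,"az": 0,"grip": 255}]'

```text
t: 13.15
tool_pos: [0.4706, 0.2445, 0.1099]
orientation: [-0.611, -3.081, -0.0]
force: [-3.8, 3.8, 3.0]
opening: 0.0137
```

>>> step_arm --targets '[{"tx": 0,"ty": 0,"tz": 0.5,"ax": 0,"ay": 0,"az": 0,"grip": 255}]'

```text
t: 13.25
tool_pos: [0.4706, 0.2445, 0.1094]
orientation: [-0.611, -3.081, -0.0]
force: [-5.0, 4.3, 2.3]
opening: 0.0139
```

>>> step_arm --targets '[{"tx": 0,"ty": 0,"tz": 0.5,"ax": 0,"ay": 0,"az": 0,"grip": 255}]'

```text
t: 13.35
tool_pos: [0.4707, 0.2445, 0.1088]
orientation: [-0.611, -3.081, -0.0]
force: [-3.8, 4.0, 1.1]
opening: 0.0139
```

>>> step_arm --targets '[{"tx": 0,"ty": 0,"tz": 0.5,"ax": 0,"ay": 0,"az": 0,"grip": 255}]'

```text
t: 13.45
tool_pos: [0.4707, 0.2445, 0.1083]
orientation: [-0.611, -3.081, -0.0]
force: [-3.9, 5.0, 2.6]
opening: 0.014
```

>>> step_arm --targets '[{"tx": 0,"ty": 0,"tz": 0.5,"ax": 0,"ay": 0,"az": 0,"grip": 255}]'

```text
t: 13.55
tool_pos: [0.4709, 0.2445, 0.108]
orientation: [-0.611, -3.081, -0.0]
force: [-4.4, 4.5, 3.4]
opening: 0.0139
```

>>> step_arm --targets '[{"tx": 0,"ty": 0,"tz": 0.4,"ax": 0,"ay": 0,"az": 0,"grip": 255}]'

```text
t: 13.65
tool_pos: [0.471, 0.2444, 0.1077]
orientation: [-0.611, -3.082, -0.0]
force: [-3.4, 3.9, 4.5]
opening: 0.0137
```

>>> step_arm --targets '[{"tx": 0,"ty": 0,"tz": 0.4,"ax": 0,"ay": 0,"az": 0,"grip": 255}]'

```text
t: 13.75
tool_pos: [0.4711, 0.2444, 0.1075]
orientation: [0.611, 3.081, -0.0]
force: [-4.3, 4.1, 4.7]
opening: 0.0139
```

>>> step_arm --targets '[{"tx": 0,"ty": 0,"tz": 0.4,"ax": 0,"ay": 0,"az": 0,"grip": 255}]'

```text
t: 13.85
tool_pos: [0.4711, 0.2444, 0.1072]
orientation: [0.611, 3.081, -0.0]
force: [-4.5, 3.6, 7.0]
opening: 0.014
```

>>> step_arm --targets '[{"tx": 0,"ty": 0,"tz": 0.2,"ax": 0,"ay": 0,"az": 0,"grip": 255},{"tx": 0,"ty": 0,"tz": 0,"ax": 0,"ay": 0,"az": 0,"grip": 255}]'

```text
t: 14.05
tool_pos: [0.4712, 0.2444, 0.1072]
orientation: [0.611, 3.081, -0.0]
force: [-4.6, 3.9, 6.2]
opening: 0.014
```

>>> step_arm --targets '[{"tx": 0,"ty": 0,"tz": 0.2,"ax": 0,"ay": 0,"az": 0,"grip": 255},{"tx": 0,"ty": 0,"tz": 0,"ax": 0,"ay": 0,"az": 0,"grip": 255}]'

```text
t: 14.25
tool_pos: [0.4712, 0.2443, 0.107]
orientation: [0.611, 3.081, -0.0]
force: [-4.5, 4.1, 6.7]
opening: 0.0135
```

>>> step_arm --targets '[{"tx": 0,"ty": 0,"tz": 0.2,"ax": 0,"ay": 0,"az": 0,"grip": 255},{"tx": 0,"ty": 0,"tz": 0,"ax": 0,"ay": 0,"az": 0,"grip": 255}]'

```text
t: 14.45
tool_pos: [0.4712, 0.2444, 0.1069]
orientation: [0.611, 3.081, -0.0]
force: [-4.6, 3.4, 7.5]
opening: 0.0142
```

>>> step_arm --targets '[{"tx": 0,"ty": 0,"tz": 0.2,"ax": 0,"ay": 0,"az": 0,"grip": 255},{"tx": 0,"ty": 0,"tz": 0,"ax": 0,"ay": 0,"az": 0,"grip": 255}]'

```text
t: 14.65
tool_pos: [0.4713, 0.2443, 0.1069]
orientation: [0.611, 3.081, -0.0]
force: [-5.6, 2.6, 8.5]
opening: 0.0138
```

>>> step_arm --targets '[{"tx": 0,"ty": 0,"tz": 0.2,"ax": 0,"ay": 0,"az": 0,"grip": 255},{"tx": 0,"ty": 0,"tz": 0,"ax": 0,"ay": 0,"az": 0,"grip": 255}]'

```text
t: 14.85
tool_pos: [0.4712, 0.2443, 0.1069]
orientation: [0.611, 3.081, -0.0]
force: [-6.8, 2.4, 10.9]
opening: 0.0142
```

>>> step_arm --targets '[{"tx": 0,"ty": 0,"tz": 0.2,"ax": 0,"ay": 0,"az": 0,"grip": 255},{"tx": 0,"ty": 0,"tz": 0,"ax": 0,"ay": 0,"az": 0,"grip": 255}]'

```text
t: 15.05
tool_pos: [0.4713, 0.2444, 0.1069]
orientation: [0.611, 3.081, -0.0]
force: [-6.9, 2.7, 13.2]
opening: 0.0136
```

>>> step_arm --targets '[{"tx": 0,"ty": 0,"tz": 0.2,"ax": 0,"ay": 0,"az": 0,"grip": 255},{"tx": 0,"ty": 0,"tz": 0,"ax": 0,"ay": 0,"az": 0,"grip": 255}]'

```text
t: 15.25
tool_pos: [0.4713, 0.2444, 0.1069]
orientation: [0.611, 3.081, -0.0]
force: [-8.3, 1.9, 13.3]
opening: 0.0137
```

>>> step_arm --targets '[{"tx": 0,"ty": 0,"tz": 0.2,"ax": 0,"ay": 0,"az": 0,"grip": 255},{"tx": 0,"ty": 0,"tz": 0,"ax": 0,"ay": 0,"az": 0,"grip": 255}]'

```text
t: 15.45
tool_pos: [0.4713, 0.2444, 0.1069]
orientation: [0.611, 3.081, -0.0]
force: [-9.1, 1.5, 14.6]
opening: 0.0137
```

>>> step_arm --targets '[{"tx": 0,"ty": 0,"tz": -0.5,"ax": 0,"ay": 0,"az": 0,"grip": 255},{"tx": 0,"ty": 0,"tz": 0,"ax": 0,"ay": 0,"az": 0,"grip": 140},{"tx": 0,"ty": 0,"tz": 0,"ax": 0,"ay": 0,"az": 0,"grip": 140},{"tx": 0,"ty": 0,"tz": 0,"ax": 0,"ay": 0,"az": 0,"grip": 140},{"tx": 0,"ty": 0,"tz": 0,"ax": 0,"ay": 0,"az": 0,"grip": 140},{"tx": 0,"ty": 0,"tz": 0,"ax": 0,"ay": 0,"az": 0,"grip": 140}]'

```text
t: 16.05
tool_pos: [0.4718, 0.2446, 0.1063]
orientation: [0.611, 3.08, 0.001]
force: [-0.1, 4.7, 1.7]
opening: 0.0415
```

Run:
```python
from h import *
c=robot.read_camera("wrist"); cv2.imwrite("pics/w6.png",c["frame"])
s=robot.read_state();print(s["t"],s["tool_pos"],s["force"],s["opening"])
```

```text
16.1 [0.47176379 0.24458731 0.10626056] [0.26233534 6.00382201 2.56510482] 0.04157389497928343
```

View pics/w6.png

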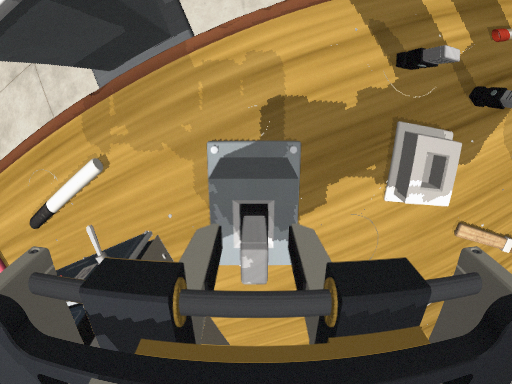

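>>> step_arm --targets '[{"tx": 0,"ty": 1,"tz": -1,"ax": 0,"ay": 0,"az": 0,"grip": 140},{"tx": 0,"ty": 1,"tz": -4,"ax": 0,"ay": 0,"az": 0,"grip": 140},{"tx": 0,"ty": 0,"tz": -10,"ax": 0,"ay": 0,"az": 0,"grip": 140},{"tx": 0,"ty": 0,"tz": -20,"ax": 0,"ay": 0,"az": 0,"grip": 140},{"tx": 0,"ty": 0,"tz": -25,"ax": 0,"ay": 0,"az": 0,"grip": 140},{"tx": 0,"ty": 0,"tz": -25,"ax": 0,"ay": 0,"az": 0,"grip": 140},{"tx": 0,"ty": 0,"tz": -25,"ax": 0,"ay": 0,"az": 0,"grip": 140},{"tx": 0,"ty": 0,"tz": -20,"ax": 0,"ay": 0,"az": 0,"grip": 140},{"tx": 0,"ty": 10,"tz": -10,"ax": 0,"ay": 0,"az": 0,"grip": 140},{"tx": 0,"ty": 10,"tz": 0,"ax": 0,"ay": 0,"az": 0,"grip": 140},{"tx": 0,"ty": 0,"tz": 0,"ax": 0,"ay": 0,"az": 0,"grip": 140},{"tx": 0,"ty": 0,"tz": 0,"ax": 0,"ay": 0,"az": 0,"grip": 140}]'

```text
t: 17.3
tool_pos: [0.479, 0.2644, 0.2448]
orientation: [-0.61, -3.08, 0.002]
force: [0.2, 0.0, 0.0]
opening: 0.0422
```

Run:
```python
from h import *
c=robot.read_camera("wrist"); cv2.imwrite("pics/w7.png",c["frame"])
cv2.imwrite("pics/w7z.png",cv2.resize(c["frame"][110:260,160:340],None,fx=4,fy=4,interpolation=cv2.INTER_CUBIC))
s=robot.read_camera("side"); cv2.imwrite("pics/s7z.png",cv2.resize(s["frame"][110:280,200:370],None,fx=3.5,fy=3.5,interpolation=cv2.INTER_CUBIC))
s=robot.read_state();print(s["t"],s["tool_pos"],s["force"],s["opening"])
```

```text
17.4 [0.4789041  0.26411625 0.24475189] [ 1.44375726 -0.1576393  -0.72217319] 0.041443612666676184
```

View pics/w7z.png

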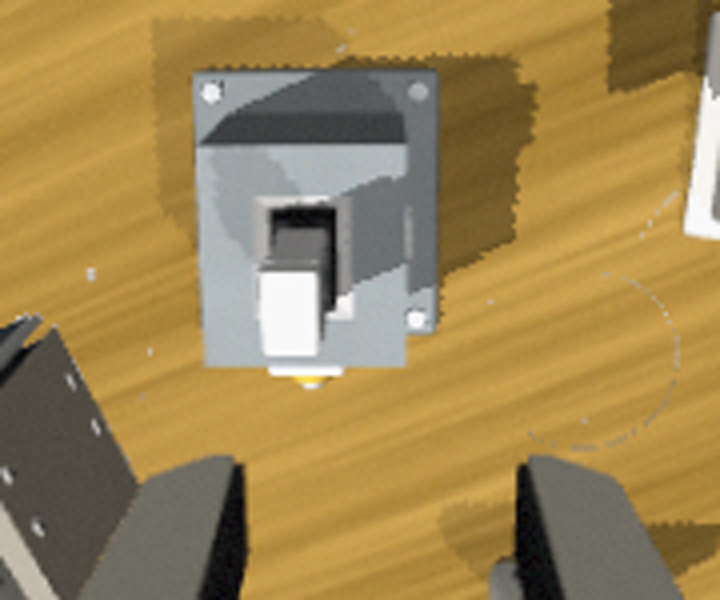

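View pics/s7z.png

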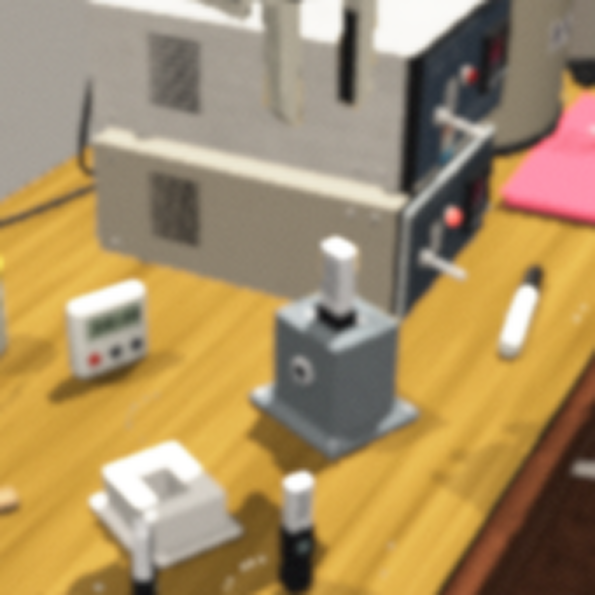

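Run:
```python
from m import *
c=robot.read_camera("wrist"); k=4
quad(c,[(260,270),(322,270),(318,357),(261,355)],160,110,4,.130)
quad(c,[(200,144),(406,146),(406,367),(204,366)],160,110,4,.076)
s=robot.read_camera("side")
for z in (.12,.13,.14,.15): print(z,((proj(s,(.4712,.2444,z))-[200,110]+.5)*3.5-.5).round(1))
print(robot.read_state()["t"],robot.read_state()["force"])
```

```text
ctr [0.47   0.2441 0.13  ] len 0.0212 0.014 yaw x -24.62 yaw y-90 -203.4
ctr [0.4703 0.2436 0.076 ] len 0.0641 0.0573 yaw x -22.86 yaw y-90 -202.92000000000002
0.12 [338.7 258.2]
0.13 [339.3 244.9]
0.14 [339.9 231.4]
0.15 [340.5 217.8]
17.5 [-0.20253803  0.81538909 -0.61643523]
```

```bash
python3 -c "
from plant import robot
print(robot.close_job())"
```

```text
the job is handed in; nothing more can be done
None
```

I lifted the largest carrier (the one in the stand) clear of its pocket and pushed it down into the holder past the ball. It came to a firm stop with its foot about 14 mm above the holder's underside. I pressed it home, let go and handed the job in after about 17.5 s; no verdict was reported.

- **Ball and seat:** the carrier met the ball with its foot about 31 mm above the stop. The downward resistance peaked at about 7 N, then fell to about 1 N as the ball came out into the groove. At the stop the tool stayed at z = 0.1069 m while the reading rose to 14.6 N. I could not read the ball itself, so the click is inferred from these forces.
- **Last pictures:** the carrier's top centre is at (0.470, 0.244) and the holder's centre at (0.470, 0.244), less than 1 mm apart. The two are turned alike within about 2°. From the side view the top is at about 0.129 m and the carrier looks upright. The gripper stands clear of it, and the force readings are near zero.
- **One disagreement:** after opening the fingers there was still a sideways force of about 5–6 N. It was probably the gripper brushing the instrument box beside the holder, and it vanished once I lifted away. The true force on the seat may therefore have been a few newtons below the 14.6 N read.
- **Bystanders:** I went nowhere near the beaker, forceps or marker at their height. I did not measure their positions again at the end.

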